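Put the green knife back in its colour-coded drawer

ROBOT

A 6-joint arm with a two-finger parallel gripper is mounted at the origin on the work surface. World frame = base frame: x ahead of the robot, y to its left, z up, the work surface at z = 0. Lengths are in m, angles in rad, forces in N, time in s.
With the tool pointing down it reaches from about 0.225 to 0.875 m from the base axis. Payload 3.4 kg.
Tool frame: the origin (TCP) lies between the finger pads; the fingertips stand 8 mm ahead of it and the grasp point (between the pads) lies 11 mm behind it; z points along the fingers, y is the line along which they close (so a half turn about z gives the same grasp; the last joint's range is limited). The gripper opens to 85 mm and grips with 20 to 120 N. Pads are 22 mm wide; open, the fingers measure 114 mm over their backs; the gripper's body (76 mm by 85 mm) begins 54 mm behind the grasp point. The pads swing forward as they close: fully open they stand 13 mm farther back than shut.
Start: joints at [-1.465, 0.276, 1.505, -0, 1.361, -0.121], TCP at [0.129, -0.56, 0.239] pointing down, gripper open.
Joint ranges: [-2.89, 2.89], [-0.75, 2.08], [0.22, 2.7], [-1.18, 4.32], [0.11, 2.71], [-2.7, 2.7]. Speed limits (rad/s): [2.57, 2.57, 3.14, 3.14, 3.14, 3.14].

INTERFACE

Orientations are given as a unit quaternion [w, x, y, z].
In Python, from rig import manip gives the robot as it stands.
- The arm moves only by the tool move_arm, never from a script. Its argument "deltas" is a list that holds one entry, the list of rows, each a list of 5 numbers: the shift along the tool's x, y, z normalised to -1 to 1, where 1 is 80 cm, then the turn about the tool's z normalised to -1 to 1, where 1 is 120 degrees, then the closure, from -1 (fully open) to 1 (shut). In form: [[[tx, ty, tz, twist, grip], ...]]. A call has 1 to 12 rows; each row is the pose to reach, as a shift and turn from the pose commanded when the call began, along the tool's axes at that moment; what a row does not reach only later rows make up. A row lasts 1/10 s, in which the tool goes at most 50 mm and 8.59 degrees, less where a joint would pass 70% of its speed; a pose out of reach is approached as far as the arm can. A call with a number of a shift or a turn outside -1 to 1 is refused whole. A call with a gripper value outside its range is refused whole. The fingers move at their own pace and stop on an object; "squeeze" is the grip in N (left out, the last holds). Time passes only in rows, so rows that repeat a pose let the fingers close. It gives the time, the measured TCP pose, the force, the opening and the grip force at its end, in the units of the state.
- manip.get_state(): the state, without advancing time (a new reading comes with each control period).
- manip.get_image(name): name is "scene" or "top"; returns the picture (400x640x3 uint8, red, green, blue); there is no depth.
- manip.camera_params(name): a dict with "fx", "fy", "cx", "cy" (pixels), "R" (3x3) and "t" (3): a world point X has camera coordinates R X + t. Camera axes: x right, y down, z forward; pixel columns grow to the right and rows downward; lengths in m; the calibration is good to about 2 mm. A picture is of the moment at which its call begins. camera_params takes no time and is no camera call.
- manip.sign_off(): hands the job in; it is judged then, once.
The state is a dict: "clock": time; "qpos": joint angles; "qd": joint speeds; "effort": joint torques, N m; "position": TCP position; "ee_rot": TCP orientation; "contact_force": force on the tool from outside, world axes, zero at the start; "moment": the same for the moment, N m; "width": finger opening in m; "gripper_force": force on a finger pad.
Only numpy, scipy, OpenCV 4.12 (cv2) and the standard library are available. Lean on these libraries where they do the work, as an engineer would, in place of code of your own. Each camera call takes 0.05 s, during which the arm holds its last target. There are 200 camera calls.

TASK

Put the green-handled knife away in the green-fronted drawer. First stand the black pepper mill aside on the worktop so that it is clear of that drawer's path, then pull the drawer open by its bar handle, lay the knife flat in its front compartment and push the drawer fully shut. Keep the mill upright, keep the red drawer closed, and leave the red-handled knife, the pale salt mill and the oil bottle where they are.

Things in the scene. Friction and masses are not known exactly. Their poses are not given: they have to be found in the camera images.
- green_unit: Low stainless countertop drawer unit, fixed to the worktop, 280 deep (x) x 250 wide (y) x about 100 mm high, with a green rubber mat and a low thin rail (112 mm up) on top and one green-fronted drawer. Origin: on the worktop, under the middle of the front edge of its steel shell, which runs from x = 0 to 280 mm and y = +-125 mm. Its -x axis points out of the drawer front, towards the robot. It may stand left or right of the red unit and is turned a little.
- green_drawer (a joint): How far the green drawer is pulled out, m: 0 shut, 0.16 at its stop, along the unit's -x. Starts shut or up to 15 mm ajar. It slides with about 2.5 N of friction and stays where it is left. Shut, its 15 mm thick front reaches x = -15 mm in the unit's frame, 246 mm wide, z 20 to 92 mm; open, the front reaches x = -175 mm and the handle x = -226 mm.
- green_handle (a point): Middle of the green drawer's handle: a round steel bar 12 mm thick, 108 mm long along the unit's y, 70 mm above the worktop, its middle line 45 mm in front of the drawer front (39 mm clear gap behind it), on a post at each end (y = +-54 mm). Axes as the unit; it moves with the drawer.
- green_bay (a point): Centre of the floor of the green drawer's front compartment, 25 mm above the worktop; moves with the drawer; axes as the unit. The compartment is 122 mm long (x, +-61 mm) and 215 mm wide (y), so that the knife lies across it, along y. Side walls and cross divider rise 40 to 45 mm above this floor, the drawer front 67 mm. With the drawer at its stop all of the compartment lies in front of the unit's shell.
- red_unit: The like unit with red mat and red drawer front, standing beside the green one, fixed; same size, origin, axes and handle. A white bowl 50 mm high stands on the rear half of its top.
- red_drawer (a joint): How far the red drawer is out, m (0 shut, up to 0.012 at the start); to be left closed.
- board: White plastic cutting board in front of the red unit, fixed, 200 (x) x 290 (y) x 12 mm. Origin: centre of its underside.
- green_knife_mid (a point): Green-handled paring knife, lying flat on the board, 0.11 kg (may vary); this point is at half its 185 mm length and half the height of the handle (9 mm above what it lies on). x points to the tip, z up. Green handle from x = -92 to +12 mm, 26 mm wide (y), 18 mm thick (z); steel blade from x = +12 to +92 mm, 22 mm wide, 3 mm thick at mid height. The centre of mass lies about 24 mm behind this point (towards the butt), in the handle.
- red_knife_mid (a point): Red-handled knife of the same shape, beside the green one on the board, same point and axes; to be left alone.
- pepper_mill_head (a point): Black pepper mill, 188 mm tall, foot 54 mm in diameter, about 0.32 kg, standing in front of the green drawer, in its way. This point lies on its axis 150 mm above its underside, in the middle of the straight round head (43 mm in diameter, 136 to 163 mm up), which can be gripped; below it a belly of 48 mm at 122 mm up; above it a 16 mm knob. z points up along its axis.
- salt_mill_head (a point): Pale wooden salt mill, same shape and point as the pepper mill, standing beside one of the units; to be left alone.
- oil_bottle: Green glass oil bottle, 62 mm in diameter, 210 mm tall, standing beside the other unit; to be left alone. Origin: centre of its underside.

How it is judged:
On the way, in this order (a step that is already met when the one before it is completed fails the run):
1. the pepper mill stands upright and released on the worktop (or board), clear of the path of the green drawer, which is still shut (at most 30 mm out) (value of joint green_drawer below 0.03 m and angle between pepper_mill_head's own z axis and vertical below 0.1 rad and height (world z) of pepper_mill_head below 0.17 m and contact force between the fingers and pepper_mill below 0.2 N and (y of pepper_mill_head in the frame of green_unit above 0.15 m or y of pepper_mill_head in the frame of green_unit below -0.15 m or x of pepper_mill_head in the frame of green_unit below -0.25 m or (x of pepper_mill_head in the frame of green_unit below -0.2 m and (y of pepper_mill_head in the frame of green_unit above 0.09 m or y of pepper_mill_head in the frame of green_unit below -0.09 m)))), for 0.2 s.
2. the green drawer is pulled open by at least 120 mm (value of joint green_drawer above 0.12 m), for 0.2 s.
3. the green knife lies flat and released in the front compartment of the open drawer (value of joint green_drawer above 0.1 m and contact force between the fingers and green_knife below 0.2 N and x of green_knife_mid in the frame of green_bay between -0.061 and 0.061 m and y of green_knife_mid in the frame of green_bay between -0.03 and 0.03 m and z of green_knife_mid in the frame of green_bay below 0.018 m and angle between the z axis of green_knife_mid and the z axis of green_bay, either way round below 0.15 rad), for 0.2 s.
At the end, for the whole second after the job is handed in: Green drawer shut within 8 mm, the green knife flat (0.15 rad) in its front compartment; pepper mill upright on the worktop or board; red drawer less than 30 mm out; red knife, salt mill and oil bottle within 40 mm of where they were (value of joint green_drawer below 0.008 m and x of green_knife_mid in the frame of green_bay between -0.061 and 0.061 m and y of green_knife_mid in the frame of green_bay between -0.03 and 0.03 m and z of green_knife_mid in the frame of green_bay below 0.018 m and angle between the z axis of green_knife_mid and the z axis of green_bay, either way round below 0.15 rad and angle between pepper_mill_head's own z axis and vertical below 0.1 rad and height (world z) of pepper_mill_head below 0.17 m and value of joint red_drawer below 0.03 m); the robot touches nothing.
It fails at once if the pepper mill is knocked over (angle between pepper_mill_head's own z axis and vertical above 0.5 rad).
It fails at once if the red drawer is pulled open (over 40 mm) (value of joint red_drawer above 0.04 m).
It fails at once if the red knife is disturbed (over 40 mm) (distance of red_knife_mid from where it was at the start of the episode above 0.04 m).
It fails at once if the salt mill is disturbed (over 40 mm) (distance of salt_mill_head from where it was at the start of the episode above 0.04 m).
It fails at once if the oil bottle is disturbed (over 40 mm) or tipped (distance of oil_bottle from where it was at the start of the episode above 0.04 m or angle between oil_bottle's own z axis and vertical above 0.4 rad).
It also fails if it takes over 72 s, if anything falls off the work surface, if the arm or the gripper's body presses on something with over 40 N, if the wrist force passes 120 N, or if a joint passes its speed limit or range.

## Working session

There is one attempt and no reset: what is moved stays moved. The work goes in short steps, Python scripts to look and compute and a tool call to move; the robot and the scene stay as the last step left them, time stands still between calls to the robot, and variables do not carry over. Pictures are saved under pics/ and viewed, at most 10 in all, crops included, and the job is handed in when it is done.

Besides the shell and the picture viewer there is one more tool, called as name(argument=value, ...) on one line, values as JSON. move_arm: Moves the arm, as the interface text tells. Scaled input: -1 to 1 covers 80 cm each way for a shift and 120 degrees each way for a turn. Its arguments: {"type":"object","properties":{"deltas":{"type":"array","items":{"type":"array","items":{"type":"array","items":{"type":"number","minimum":-1,"maximum":1}}}},"squeeze":{"type":"number"}},"required":["deltas"]}

```bash
ls; mkdir -p pics
python3 - <<'E'
from rig import manip
import cv2,numpy as np
np.set_printoptions(precision=4,suppress=True)
for n in("scene","top"):
    cv2.imwrite(f"pics/{n}0.png",manip.get_image(n)[:,:,::-1]); print(n,manip.camera_params(n))
print(manip.get_state())
E
```

```text
pics
scene {'fx': 399.5509401300849, 'fy': 399.5509401300849, 'cx': 326.94006887652506, 'cy': 203.8312225793258, 'R': array([[-0.8623,  0.506 , -0.0202],
       [ 0.2876,  0.4565, -0.8419],
       [-0.4168, -0.7318, -0.5392]]), 't': array([ 0.5061, -0.07  ,  1.5003])}
top {'fx': 380.5377997890259, 'fy': 380.5377997890259, 'cx': 314.4187548902857, 'cy': 200.10913421795604, 'R': array([[ 0.0207, -0.9997,  0.0117],
       [-0.9828, -0.0225, -0.1835],
       [ 0.1837, -0.0077, -0.983 ]]), 't': array([-0.031 ,  0.5861,  1.215 ])}
{'clock': 0.1, 'qpos': array([-1.465 ,  0.2765,  1.506 , -0.    ,  1.3607, -0.121 ]), 'qd': array([-0.    , -0.0015, -0.0009,  0.0017, -0.0011, -0.0011]), 'effort': array([  0.0017, -41.7699, -24.6405,  -0.0002,   0.0058,   0.    ]), 'position': array([ 0.1292, -0.5598,  0.2385]), 'ee_rot': array([-0.0008,  0.9936,  0.1132, -0.    ]), 'contact_force': array([-0.674 , -0.9421, -0.1729]), 'moment': array([ 0.0113,  0.0311, -0.0119]), 'gripper_force': 0.0, 'width': 0.08500347737773821}
```

View pics/scene0.png

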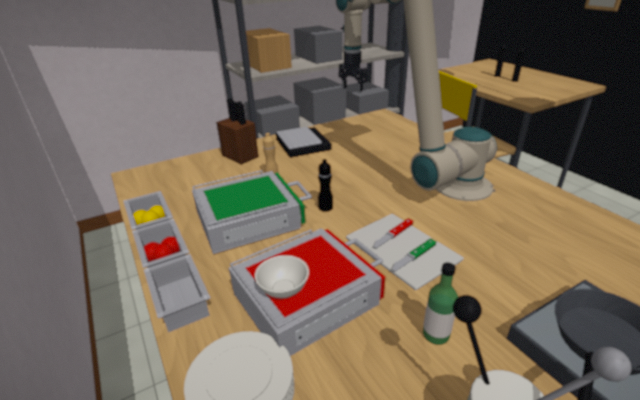

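View pics/top0.png

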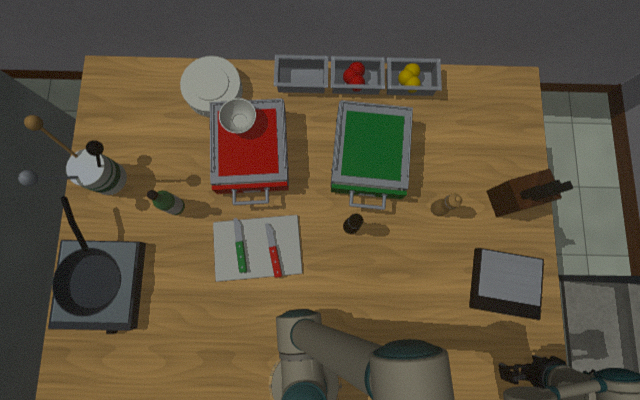

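The scene view has the green unit at about (250,210), the red unit at (305,285), the pepper mill at (325,185) and the knives on the board at (405,245). In the top view, the green unit is at (372,150), its handle at (360,203), the mill head near (353,220), the green knife at (240,247) and the red knife at (272,250). I'll enlarge the top view to get finer pixels.

```bash
cat > h.py <<'E'
from rig import manip
import cv2,numpy as np
from scipy.spatial.transform import Rotation as Ro
np.set_printoptions(precision=4,suppress=True)
def px(n,u,v,z):
    c=manip.camera_params(n); R=c["R"]; o=-R.T@c["t"]
    d=R.T@np.array([(u-c["cx"])/c["fx"],(v-c["cy"])/c["fy"],1]); return o+d*(z-o[2])/d[2]
def pr(n,X):
    c=manip.camera_params(n); p=c["R"]@X+c["t"]; return np.array([c["fx"]*p[0]/p[2]+c["cx"],c["fy"]*p[1]/p[2]+c["cy"]])
def crop(src,x,y,w,h,s,out):
    im=cv2.imread(src)[y:y+h,x:x+w]; cv2.imwrite(out,cv2.convertScaleAbs(cv2.resize(im,None,fx=s,fy=s,interpolation=cv2.INTER_CUBIC),alpha=1.5))
E
python3 -c "
from h import *
crop('pics/top0.png',205,90,220,195,3,'pics/c0.png')"
```

```text
(no output)
```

View pics/c0.png

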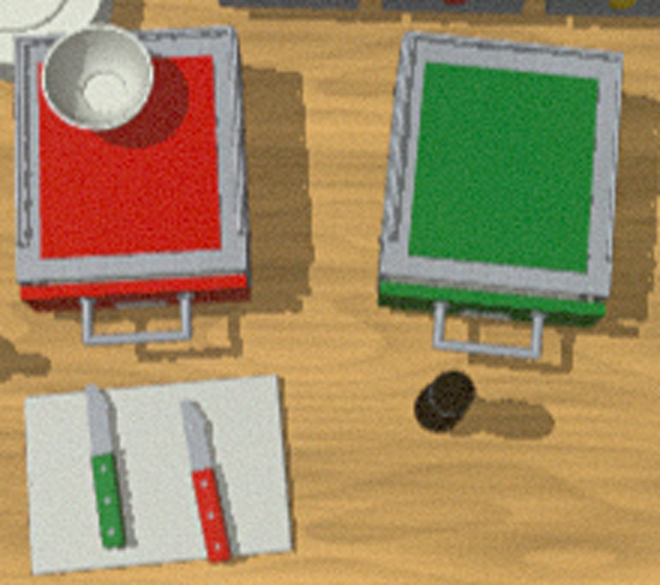

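Run:
```python
from h import *
C=lambda x,y,z:px("top",205+(x+.5)/3-.5,90+(y+.5)/3-.5,z)
for n,a in dict(bl=(406,34,.1),br=(622,58,.1),fr=(605,298,.1),fl=(380,283,.1),dl=(380,286,.092),dr=(606,301,.092),hl=(436,347,.07),hr=(539,354,.07),rhl=(84,342,.07),rhr=(188,336,.07),rbl=(22,280,.1),rfr=(246,275,.1),knob=(459,386,.183),headc=(452,394,.15),foot=(434,411,.0),
 butt=(115,546,.021),junc=(103,454,.021),tip=(91,388,.021),rbutt=(220,560,.021),rjunc=(203,470,.021),rtip=(188,403,.021),b1=(26,398,.012),b2=(278,377,.012),b3=(292,548,.012),b4=(34,572,.012)).items(): print(n,C(*a))
print("scene knob",px("scene",324,162,.186),"foot",px("scene",326,206,.0))
print("salt",px("top",457,199,.186),"oil",px("top",154,194,.21))
```

```text
bl [ 0.921  -0.0973  0.1   ]
br [ 0.8984 -0.3407  0.1   ]
fr [ 0.6216 -0.315   0.1   ]
fl [ 0.6325 -0.0716  0.1   ]
dl [ 0.631  -0.0721  0.092 ]
dr [ 0.6201 -0.318   0.092 ]
hl [ 0.569  -0.1355  0.07  ]
hr [ 0.5637 -0.2486  0.07  ]
rhl [0.5658 0.2497 0.07  ]
rhr [0.575  0.1365 0.07  ]
rbl [0.6268 0.3141 0.1   ]
rfr [0.638  0.0733 0.1   ]
knob [ 0.5105 -0.1468  0.183 ]
headc [ 0.5068 -0.1437  0.15  ]
foot [ 0.5067 -0.1407  0.    ]
butt [0.3472 0.2123 0.021 ]
junc [0.4478 0.2312 0.021 ]
tip [0.5217 0.249  0.021 ]
rbutt [0.3345 0.0963 0.021 ]
rjunc [0.4324 0.119  0.021 ]
rtip [0.5071 0.1389 0.021 ]
b1 [0.5099 0.3236 0.012 ]
b2 [0.5403 0.0388 0.012 ]
b3 [0.349  0.0177 0.012 ]
b4 [0.3172 0.3014 0.012 ]
scene knob [ 0.5208 -0.1237  0.186 ] foot [ 0.5041 -0.1475  0.    ]
salt [ 0.5752 -0.4447  0.186 ] oil [0.565  0.4507 0.21  ]
```

```bash
cat >> h.py <<'E'
def go(x,y,z,yaw=None):
    s=manip.get_state(); R=Ro.from_quat(s["ee_rot"],scalar_first=True).as_matrix()
    d=R.T@(np.array([x,y,z])-s["position"]); cur=np.degrees(np.arctan2(R[1,0],R[0,0]))
    tw=0 if yaw is None else -((yaw-cur+180)%360-180)
    print("shift",(d/.8).round(4),"twist",round(tw/120,4),"dist",np.linalg.norm(d).round(3),"yaw",cur.round(2),"tilt",R[2,2].round(4))
E
python3 - <<'E'
from h import *
im=cv2.imread("pics/top0.png"); hsv=cv2.cvtColor(im,cv2.COLOR_BGR2HSV)
for name,lo,hi,x0,x1 in(("green",(45,120,40),(75,255,255),325,420),("red",(0,150,80),(8,255,255),205,292)):
    m=np.zeros(im.shape[:2],np.uint8); m[95:182,x0:x1]=cv2.inRange(hsv,lo,hi)[95:182,x0:x1]
    c=max(cv2.findContours(m,0,1)[0],key=cv2.contourArea)[:,0]
    P=np.array([px("top",*p,.101)[:2] for p in c],np.float32)
    r=cv2.minAreaRect(P); print(name,r)
go(.507,-.143,.26)
E
```

```text
green ((0.7686488628387451, -0.20654010772705078), (0.19317610561847687, 0.22217272222042084), 85.4209213256836)
red ((0.770033597946167, 0.20797398686408997), (0.22222930192947388, 0.1933133453130722), 4.502429962158203)
shift [ 0.5773 -0.4015 -0.0261] twist 0.0 dist 0.563 yaw 12.99 tilt -1.0
```

move_arm(deltas=[[[0.5775,-0.4015,-0.026,0,-1],[0.5775,-0.4015,-0.026,0,-1],[0.5775,-0.4015,-0.026,0,-1],[0.5775,-0.4015,-0.026,0,-1],[0.5775,-0.4015,-0.026,0,-1],[0.5775,-0.4015,-0.026,0,-1],[0.5775,-0.4015,-0.026,0,-1],[0.5775,-0.4015,-0.026,0,-1],[0.5775,-0.4015,-0.026,0,-1],[0.5775,-0.4015,-0.026,0,-1],[0.5775,-0.4015,-0.026,0,-1],[0.5775,-0.4015,-0.026,0,-1]]], squeeze=40)

```text
clock: 1.3
position: [0.5098, -0.1396, 0.2598]
ee_rot: [-0.001, 0.993, 0.115, 0.001]
contact_force: [-0.3, 0.3, 0.2]
width: 0.0851
gripper_force: 0.0
```

Run:
```python
from h import *
go(.507,-.143,.139)
```

```text
shift [-0.0047  0.0035  0.151 ] twist 0.0 dist 0.121 yaw 13.26 tilt -1.0
```

move_arm(deltas=[[[0,0,0.05,0,-1],[0,0,0.1,0,-1],[0,0,0.13,0,-1],[0,0,0.15,0,-1],[0,0,0.151,0,-1],[0,0,0.151,0,0.3],[0,0,0.151,0,0.3],[0,0,0.151,0,1],[0,0,0.151,0,1],[0,0,0.151,0,1],[0,0,0.151,0,1],[0,0,0.151,0,1]]])

```text
clock: 2.5
position: [0.5081, -0.144, 0.1407]
ee_rot: [0.001, 0.994, 0.113, 0.001]
contact_force: [-0.6, -1.0, 6.2]
width: 0.0417
gripper_force: 41.7
```

Run:
```python
from h import *
s=manip.get_state(); print(s["position"],s["width"],s["gripper_force"])
go(.507,-.143,.19); go(.37,-.38,.19); go(.37,-.38,.1395)
```

```text
[ 0.5081 -0.144   0.1407] 0.04173276331269507 41.681035249494016
shift [-0.001  -0.0015 -0.0616] twist 0.0 dist 0.049 yaw 13.0 tilt -1.0
shift [-0.2345  0.2487 -0.0616] twist 0.0 dist 0.278 yaw 13.0 tilt -1.0
shift [-0.2346  0.2485  0.0015] twist 0.0 dist 0.273 yaw 13.0 tilt -1.0
```

move_arm(deltas=[[[0,0,-0.03,0,1],[-0.02,0.02,-0.05,0,1],[-0.05,0.055,-0.05,0,1],[-0.09,0.095,-0.05,0,1],[-0.13,0.135,-0.05,0,1],[-0.17,0.18,-0.05,0,1],[-0.205,0.22,-0.05,0,1],[-0.225,0.24,-0.05,0,1],[-0.235,0.25,-0.05,0,1],[-0.235,0.25,-0.04,0,1],[-0.235,0.25,-0.02,0,1],[-0.235,0.25,-0.01,0,1]]])

```text
clock: 3.7
position: [0.3689, -0.3781, 0.1455]
ee_rot: [-0.002, 0.994, 0.114, -0.001]
contact_force: [-0.5, 0.9, -2.9]
width: 0.0419
gripper_force: 42.2
```

move_arm(deltas=[[[0,0,0.004,0,1],[0,0,0.008,0,1],[0,0,0.01,0,1],[0,0,0.01,0,1],[0,0,0.01,0,1]]])

```text
clock: 4.2
position: [0.3694, -0.3799, 0.1406]
ee_rot: [-0.0, 0.994, 0.113, 0.0]
contact_force: [-1.3, 2.7, 6.9]
width: 0.0417
gripper_force: 43.4
```

move_arm(deltas=[[[0,0,0,0,0.2],[0,0,0,0,0],[0,0,0,0,-0.5],[0,0,0,0,-1],[0,0,0,0,-1],[0,0,-0.02,0,-1],[0,0,-0.06,0,-1],[0,0,-0.11,0,-1],[0,0,-0.15,0,-1],[0,0,-0.15,0,-1]]])

```text
clock: 5.2
position: [0.3708, -0.3831, 0.2642]
ee_rot: [0.005, 0.994, 0.113, 0.003]
contact_force: [0.6, -0.4, 0.2]
width: 0.0854
gripper_force: 0.0
```

Run:
```python
from h import *
s=manip.get_state(); print(s["position"],s["qpos"])
cv2.imwrite("pics/top1.png",manip.get_image("top")[:,:,::-1]);cv2.imwrite("pics/sc1.png",manip.get_image("scene")[:,:,::-1])
crop('pics/top1.png',325,160,180,140,3,'pics/c1.png');crop('pics/sc1.png',200,110,180,140,3,'pics/c2.png')
a=cv2.imread('pics/c1.png');b=cv2.imread('pics/c2.png');cv2.imwrite('pics/c12.png',cv2.resize(np.hstack([a,b]),(800,311)))
for yw in(85.4,-94.6): go(.569,-.190,.20,yw)
```

```text
[ 0.3708 -0.3831  0.2642] [-0.9321  0.1935  1.5554 -0.0001  1.3821  0.412 ]
shift [ 0.297  -0.1764  0.0745] twist -0.6034 dist 0.283 yaw 12.99 tilt -1.0
shift [ 0.297  -0.1764  0.0745] twist 0.8966 dist 0.283 yaw 12.99 tilt -1.0
```

View pics/c12.png

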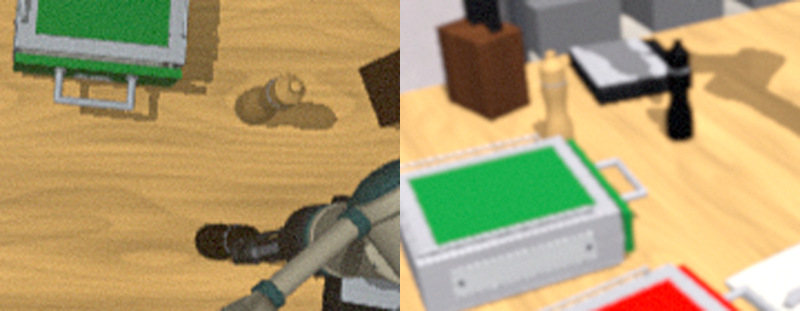

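The pepper mill stands upright at right in the scene crop (680,90), well clear of the handle. In the top crop the arm covers it. Next I'll go above the handle, turned and half closed.

move_arm(deltas=[[[0.06,-0.036,0,-0.07,-1],[0.12,-0.072,0,-0.14,-1],[0.18,-0.108,0.02,-0.21,0],[0.24,-0.144,0.04,-0.28,0],[0.297,-0.1765,0.06,-0.35,0],[0.297,-0.1765,0.0745,-0.42,0],[0.297,-0.1765,0.0745,-0.49,0],[0.297,-0.1765,0.0745,-0.56,0],[0.297,-0.1765,0.0745,-0.6035,0],[0.297,-0.1765,0.0745,-0.6035,0],[0.297,-0.1765,0.0745,-0.6035,0]]])

```text
clock: 6.4
position: [0.5681, -0.1893, 0.1982]
ee_rot: [-0.001, 0.736, 0.678, -0.001]
contact_force: [-0.4, -0.1, -0.1]
width: 0.0425
gripper_force: 0.0
```

Run:
```python
from h import *
s=manip.get_state(); print(s["position"],s["qpos"],s["width"])
cv2.imwrite("pics/top2.png",manip.get_image("top")[:,:,::-1]);cv2.imwrite("pics/sc2.png",manip.get_image("scene")[:,:,::-1])
crop('pics/top2.png',305,150,130,100,4,'pics/c1.png');crop('pics/sc2.png',230,110,130,100,4,'pics/c2.png')
a=cv2.imread('pics/c1.png');b=cv2.imread('pics/c2.png');cv2.imwrite('pics/c22.png',cv2.resize(np.hstack([a,b]),(800,308)))
go(.568,-.191,.062,85.4)
```

```text
[ 0.5681 -0.1893  0.1982] [-0.4378  0.3375  1.518  -0.0001  1.2887 -0.3557] 0.042463574981452194
shift [-0.0019 -0.0001  0.1712] twist -0.0006 dist 0.137 yaw 85.33 tilt -1.0
```

View pics/c22.png

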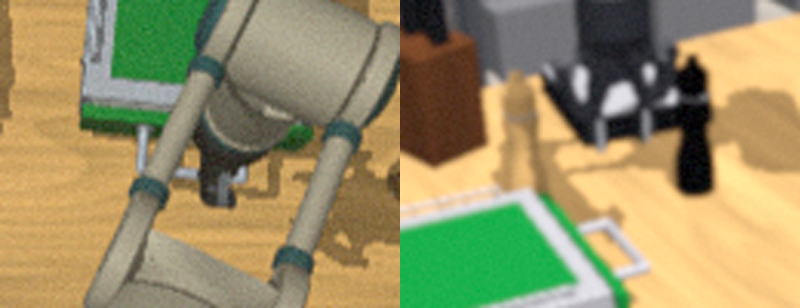

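The gripper is over the handle bar (top crop about (215,185)) with the fingers straddling it. I'll go down now.

move_arm(deltas=[[[0,0,0.05,0,0],[0,0,0.09,0,0],[0,0,0.12,0,0],[0,0,0.14,0,0],[0,0,0.155,0,0],[0,0,0.165,0,0],[0,0,0.172,0,0],[0,0,0.172,0,0]]])

```text
clock: 7.3
position: [0.5687, -0.1896, 0.0619]
ee_rot: [-0.0, 0.735, 0.678, -0.0]
contact_force: [-0.2, 0.1, 0.3]
width: 0.0426
gripper_force: 0.0
```

move_arm(deltas=[[[0,0,0,0,0.5],[0,0,0,0,1],[0,0,0,0,1],[0,0,0,0,1],[0,0,0,0,1]]], squeeze=40)

```text
clock: 7.8
position: [0.5694, -0.1898, 0.063]
ee_rot: [0.001, 0.735, 0.678, 0.0]
contact_force: [0.0, 0.3, 5.1]
width: 0.0104
gripper_force: 39.2
```

Run:
```python
from h import *
s=manip.get_state(); p=s["position"];print(p,s["width"],s["gripper_force"],s["contact_force"])
u=np.array([np.cos(np.radians(4.6)),-np.sin(np.radians(4.6)),0])
for d in(.04,.08,.12,.156): go(*(p-u*d))
```

```text
[ 0.5694 -0.1898  0.063 ] 0.010407233638876091 39.16174829006195 [0.0117 0.3062 5.0689]
shift [ 0.     -0.05   -0.0001] twist 0.0 dist 0.04 yaw 85.42 tilt -1.0
shift [ 0.     -0.1    -0.0002] twist 0.0 dist 0.08 yaw 85.42 tilt -1.0
shift [ 0.     -0.15   -0.0003] twist 0.0 dist 0.12 yaw 85.42 tilt -1.0
shift [ 0.0001 -0.195  -0.0003] twist 0.0 dist 0.156 yaw 85.42 tilt -1.0
```

move_arm(deltas=[[[0,-0.015,0,0,1],[0,-0.035,0,0,1],[0,-0.06,0,0,1],[0,-0.085,0,0,1],[0,-0.11,0,0,1],[0,-0.135,0,0,1],[0,-0.155,0,0,1],[0,-0.175,0,0,1],[0,-0.185,0,0,1],[0,-0.192,0,0,1],[0,-0.192,0,0,1],[0,-0.192,0,0,1]]])

```text
clock: 9.0
position: [0.4161, -0.1777, 0.0629]
ee_rot: [0.001, 0.735, 0.678, 0.0]
contact_force: [-0.5, -0.1, 8.9]
width: 0.0105
gripper_force: 41.0
```

move_arm(deltas=[[[0,0,0,0,0.5],[0,0,0,0,0],[0,0,0,0,0],[0,0,0,0,0],[0,0,-0.03,0,0],[0,0,-0.08,0,0],[0,0,-0.14,0,0],[0,0,-0.2,0,0],[0,0,-0.2,0,-1]]])

```text
clock: 9.9
position: [0.4193, -0.1795, 0.2283]
ee_rot: [0.007, 0.735, 0.678, 0.002]
contact_force: [0.7, -1.0, 0.3]
width: 0.0556
gripper_force: 0.0
```

Run:
```python
from h import *
s=manip.get_state(); print(s["position"],s["qpos"])
go(.411,.2257,.22,11.9)
```

```text
[ 0.4193 -0.1795  0.2283] [-0.5572  0.0952  1.767  -0.0001  1.2656 -0.4772]
shift [ 0.5041 -0.0508  0.0066] twist 0.6127 dist 0.405 yaw 85.42 tilt -0.9999
```

move_arm(deltas=[[[0.05,-0.005,0,0.07,-1],[0.1,-0.01,0,0.14,-1],[0.15,-0.015,0,0.21,-1],[0.2,-0.02,0,0.28,-1],[0.25,-0.025,0,0.35,-1],[0.3,-0.03,0,0.42,-1],[0.35,-0.035,0,0.49,-1],[0.4,-0.04,0,0.56,-1],[0.45,-0.045,0,0.6125,-1],[0.5,-0.05,0,0.6125,-1],[0.504,-0.05,0,0.6125,-1],[0.504,-0.05,0,0.6125,-1]]])

```text
clock: 11.1
position: [0.4073, 0.2285, 0.221]
ee_rot: [0.001, 0.994, 0.106, -0.001]
contact_force: [0.5, -0.1, -0.2]
width: 0.0854
gripper_force: 0.0
```

Run:
```python
from h import *
s=manip.get_state(); print(s["position"],s["qpos"],s["width"])
cv2.imwrite("pics/top3.png",manip.get_image("top")[:,:,::-1]);cv2.imwrite("pics/sc3.png",manip.get_image("scene")[:,:,::-1])
crop('pics/top3.png',205,150,200,140,4,'pics/c1.png');crop('pics/sc3.png',250,110,200,140,4,'pics/c2.png')
a=cv2.imread('pics/c1.png');b=cv2.imread('pics/c2.png');cv2.imwrite('pics/c32.png',cv2.resize(np.vstack([a[:, :],b]),(428,600)))
go(.411,.2257,.022,11.9)
for n,X in dict(grasp=(.411,.2257,.021),mid=(.434,.2306,.021),butt=(.3435,.211,.021)).items(): print(n,pr("scene",np.array(X)))
```

```text
[0.4073 0.2285 0.221 ] [ 0.3626  0.126   1.7496 -0.0007  1.2681  1.7216] 0.08543803426027688
shift [0.0043 0.002  0.2492] twist 0.0004 dist 0.199 yaw 11.95 tilt -1.0
grasp [418.9614 250.1188]
mid [413.9393 253.758 ]
butt [432.9835 239.847 ]
```

View pics/c32.png

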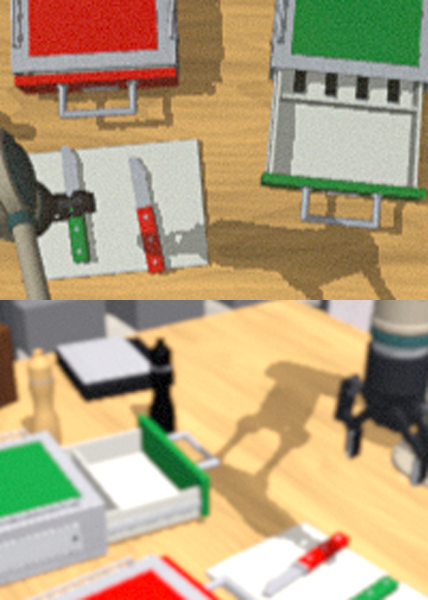

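The drawer is open, with its compartment at about (345,135) in the upper crop. The gripper is over the green knife handle, and the knife butt at scene pixel (434,241) matches the prediction of (433,240). The mill stands upright. I'll go down for the knife.

move_arm(deltas=[[[0.004,0.002,0.05,0,-0.4],[0.004,0.002,0.1,0,-0.4],[0.004,0.002,0.15,0,-0.4],[0.004,0.002,0.19,0,-0.4],[0.004,0.002,0.215,0,-0.4],[0.004,0.002,0.23,0,-0.4],[0.004,0.002,0.24,0,-0.4],[0.004,0.002,0.247,0,-0.4],[0.004,0.002,0.249,0,-0.4],[0.004,0.002,0.249,0,-0.4]]])

```text
clock: 12.2
position: [0.4119, 0.2267, 0.0232]
ee_rot: [-0.0, 0.995, 0.104, 0.0]
contact_force: [0.2, 0.3, -0.0]
width: 0.0595
gripper_force: 0.0
```

move_arm(deltas=[[[0,0,0,0,0.2],[0,0,0,0,1],[0,0,0,0,1],[0,0,0,0,1],[0,0,0,0,1],[0,0,0,0,1]]], squeeze=45)

```text
clock: 12.8
position: [0.412, 0.2271, 0.0236]
ee_rot: [-0.0, 0.995, 0.104, 0.001]
contact_force: [0.4, -0.2, 6.6]
width: 0.0251
gripper_force: 45.5
```

Run:
```python
from h import *
# handle of the open drawer and bay, from picture 3
im='pics/top3.png'
f=lambda x,y,z:px("top",205+x/2.14,150+y/2.14,z)
hl,hr=f(305,218,.07),f(377,222,.07); print(hl,hr,(hl+hr)/2)
u=np.array([np.cos(np.radians(4.6)),-np.sin(np.radians(4.6))])
n=np.array([-u[1],u[0]])
h=np.array([.4161,-.1777]); print("bay from handle along u .045+.015+.061 ->",h+u*.121)
print("bay corners",[f(*c,.067) for c in((280,98),(416,108))],[f(*c,.025) for c in((290,170),(412,180))])
```

```text
[ 0.4169 -0.1281  0.07  ] [ 0.4132 -0.2364  0.07  ] [ 0.4151 -0.1822  0.07  ]
bay from handle along u .045+.015+.061 -> [ 0.5367 -0.1874]
bay corners [array([ 0.6005, -0.0888,  0.067 ]), array([ 0.5895, -0.2994,  0.067 ])] [array([ 0.4937, -0.1085,  0.025 ]), array([ 0.4821, -0.3007,  0.025 ])]
```

move_arm(deltas=[[[0,0,-0.03,0,1],[0,0,-0.08,0,1],[0,0,-0.14,0,1],[0,0,-0.2,0,1],[0,0,-0.23,0,1],[0,0,-0.23,0,1]]])

```text
clock: 13.4
position: [0.4137, 0.2279, 0.2107]
ee_rot: [-0.001, 0.995, 0.104, 0.004]
contact_force: [0.1, -0.0, -2.1]
width: 0.0247
gripper_force: 44.7
```

Run:
```python
from h import *
s=manip.get_state(); print(s["position"],s["width"],s["gripper_force"],s["contact_force"])
go(.5342,-.211,.21,85.4)
```

```text
[0.4137 0.2279 0.2107] 0.024718428492754255 44.7377747297287 [ 0.0862 -0.013  -2.0755]
shift [0.0339 0.5679 0.0004] twist -0.6122 dist 0.455 yaw 11.93 tilt -1.0
```

move_arm(deltas=[[[0,0.04,0,-0.05,1],[0.005,0.09,0,-0.11,1],[0.01,0.14,0,-0.17,1],[0.015,0.19,0,-0.23,1],[0.02,0.24,0,-0.29,1],[0.02,0.3,0,-0.35,1],[0.025,0.36,0,-0.41,1],[0.03,0.42,0,-0.47,1],[0.034,0.48,0,-0.53,1],[0.034,0.53,0,-0.58,1],[0.034,0.56,0,-0.612,1],[0.034,0.568,0,-0.612,1]]])

```text
clock: 14.6
position: [0.5315, -0.2145, 0.2044]
ee_rot: [-0.001, 0.736, 0.677, -0.001]
contact_force: [0.3, -0.1, -0.0]
width: 0.0252
gripper_force: 44.8
```

move_arm(deltas=[[[0,0,0,0,1],[0,0,0,0,1]]])

```text
clock: 14.8
position: [0.5311, -0.2105, 0.2059]
ee_rot: [-0.001, 0.735, 0.678, -0.0]
contact_force: [-0.1, -0.7, -1.0]
width: 0.0248
gripper_force: 44.8
```

Run:
```python
from h import *
cv2.imwrite("pics/top4.png",manip.get_image("top")[:,:,::-1]);cv2.imwrite("pics/sc4.png",manip.get_image("scene")[:,:,::-1])
crop('pics/top4.png',315,150,120,100,5,'pics/c1.png');crop('pics/sc4.png',230,130,120,100,5,'pics/c2.png')
a=cv2.imread('pics/c1.png');b=cv2.imread('pics/c2.png');cv2.imwrite('pics/c42.png',cv2.resize(np.hstack([a,b]),(800,333)))
go(.5342,-.211,.037,85.4)
```

```text
shift [-0.0007  0.0037  0.212 ] twist 0.0001 dist 0.17 yaw 85.41 tilt -1.0
```

View pics/c42.png

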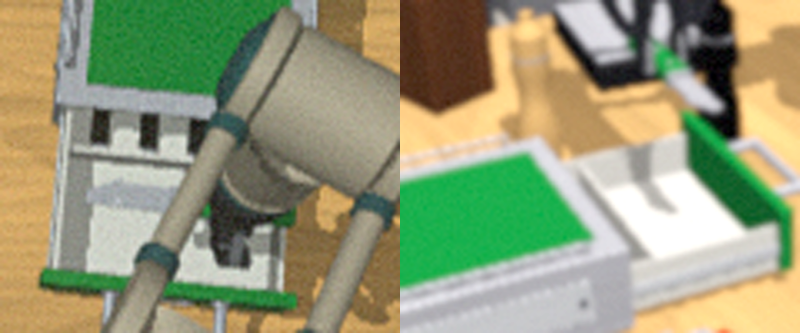

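Run:
```python
from h import *
print(px("top",315+90/3.333,150+190/3.333,.19), px("top",315+295/3.333,150+215/3.333,.19))
for p in ((68,255),(285,262)): print(px("top",315+p[0]/3.333,150+p[1]/3.333,.06))
```

```text
[ 0.5424 -0.0994  0.19  ] [ 0.524  -0.2818  0.19  ]
[ 0.4991 -0.0889  0.06  ]
[ 0.4969 -0.3028  0.06  ]
```

The knife is held level over the compartment: tip at (90,190) and butt at (295,215) in the crop. That puts its middle at (0.533,-0.191), centred to within a few mm, so I'll lower it.

move_arm(deltas=[[[-0.003,0.003,0.04,0,1],[-0.003,0.003,0.08,0,1],[-0.003,0.003,0.12,0,1],[-0.003,0.003,0.15,0,1],[-0.003,0.003,0.175,0,1],[-0.003,0.003,0.19,0,1],[-0.003,0.003,0.2,0,1],[-0.003,0.003,0.207,0,1],[-0.003,0.003,0.21,0,1],[-0.003,0.003,0.21,0,1],[-0.003,0.003,0.21,0,1]]])

```text
clock: 16.0
position: [0.5346, -0.215, 0.0396]
ee_rot: [0.001, 0.735, 0.678, 0.0]
contact_force: [-0.9, 0.5, -0.9]
width: 0.0246
gripper_force: 44.8
```

Contact should be at z ≈ 0.037, so I'll go down the last 2 mm and release.

move_arm(deltas=[[[0,0,0.0015,0,1],[0,0,0.003,0,1],[0,0,0.003,0,1],[0,0,0.003,0,0.2],[0,0,0.003,0,0],[0,0,0.003,0,-0.1],[0,0,0.003,0,-0.1],[0,0,-0.03,0,-0.1],[0,0,-0.08,0,-0.1],[0,0,-0.14,0,-0.1],[0,0,-0.2,0,-0.1],[0,0,-0.2,0,-0.1]]])

```text
clock: 17.2
position: [0.538, -0.2168, 0.2064]
ee_rot: [0.007, 0.735, 0.678, 0.002]
contact_force: [0.8, -0.0, -0.4]
width: 0.047
gripper_force: 0.0
```

Run:
```python
from h import *
go(.36,-.178,.20,85.4)
go(.36,-.178,.072,85.4)
```

```text
shift [ 0.0303 -0.2258  0.0048] twist -0.0004 dist 0.182 yaw 85.36 tilt -0.9999
shift [ 0.0313 -0.228   0.1647] twist -0.0004 dist 0.226 yaw 85.36 tilt -0.9999
```

move_arm(deltas=[[[0.015,-0.05,0,0,0],[0.03,-0.1,0,0,0],[0.03,-0.14,0,0,0],[0.03,-0.155,0,0,0],[0.03,-0.155,0,0,0],[0.03,-0.155,0,0,0]]])

```text
clock: 17.8
position: [0.4138, -0.1814, 0.1991]
ee_rot: [0.001, 0.735, 0.678, 0.0]
contact_force: [0.4, 0.4, -0.6]
width: 0.0427
gripper_force: 0.0
```

Run:
```python
from h import *
cv2.imwrite("pics/top5.png",manip.get_image("top")[:,:,::-1]);cv2.imwrite("pics/sc5.png",manip.get_image("scene")[:,:,::-1])
crop('pics/top5.png',315,150,120,100,5,'pics/c1.png');crop('pics/sc5.png',230,130,120,100,5,'pics/c2.png')
a=cv2.imread('pics/c1.png');b=cv2.imread('pics/c2.png');cv2.imwrite('pics/c52.png',cv2.resize(np.hstack([a,b]),(800,333)))
s=manip.get_state();print(s["position"],s["width"])
go(.416,-.178,.062,85.4)
```

```text
[ 0.4141 -0.1815  0.1989] 0.04278177002087383
shift [0.0046 0.0018 0.1712] twist -0.0004 dist 0.137 yaw 85.35 tilt -1.0
```

View pics/c52.png

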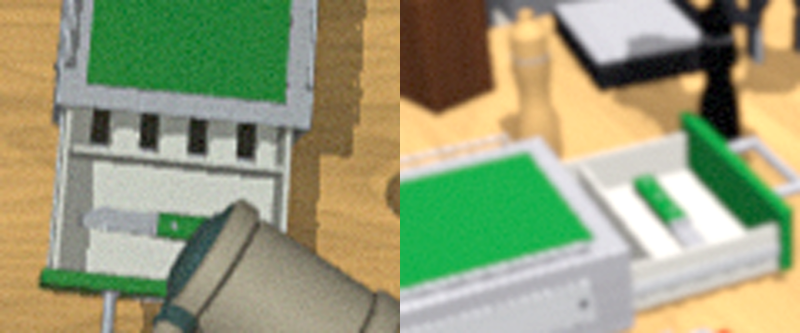

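The knife lies flat in the front compartment, with its blade tip at (85,215) and its handle to the right. I'll grip the handle again and push the drawer shut.

move_arm(deltas=[[[0.004,0.0018,0.05,0,0],[0.004,0.0018,0.09,0,0],[0.004,0.0018,0.13,0,0],[0.004,0.0018,0.155,0,0],[0.004,0.0018,0.168,0,0],[0.004,0.0018,0.171,0,0],[0.004,0.0018,0.171,0,0.5],[0.004,0.0018,0.171,0,1],[0.004,0.0018,0.171,0,1],[0.004,0.0018,0.171,0,1],[0.004,0.0018,0.171,0,1]]])

```text
clock: 19.0
position: [0.416, -0.1783, 0.0631]
ee_rot: [0.002, 0.735, 0.678, 0.001]
contact_force: [4.3, 0.9, 2.8]
width: 0.0105
gripper_force: 44.2
```

Run:
```python
from h import *
s=manip.get_state(); print(s["position"],s["width"],s["gripper_force"],s["contact_force"])
go(.570,-.1903,.063)
```

```text
[ 0.416  -0.1783  0.0631] 0.010539333168632503 44.17409420013428 [4.2922 0.94   2.7931]
shift [0.0008 0.1931 0.001 ] twist 0.0 dist 0.154 yaw 85.33 tilt -1.0
```

move_arm(deltas=[[[0,0.01,0,0,1],[0,0.025,0,0,1],[0,0.045,0,0,1],[0,0.07,0,0,1],[0,0.095,0,0,1],[0,0.12,0,0,1],[0,0.14,0,0,1],[0,0.16,0,0,1],[0,0.175,0,0,1],[0,0.185,0,0,1],[0,0.19,0,0,1],[0,0.19,0,0,1]]])

```text
clock: 20.2
position: [0.5657, -0.1902, 0.0632]
ee_rot: [0.0, 0.735, 0.678, -0.0]
contact_force: [-0.1, 0.3, 5.6]
width: 0.0102
gripper_force: 44.6
```

move_arm(deltas=[[[0,0.0015,0,0,1],[0,0.003,0,0,1],[0,0.0045,0,0,1],[0,0.0045,0,0,1]]])

```text
clock: 20.6
position: [0.568, -0.1904, 0.0632]
ee_rot: [-0.001, 0.735, 0.678, -0.001]
contact_force: [-2.5, 1.6, 7.4]
width: 0.0102
gripper_force: 44.8
```

move_arm(deltas=[[[0,0.0015,0,0,1],[0,0.003,0,0,1],[0,0.0045,0,0,1],[0,0.0045,0,0,1]]])

```text
clock: 21.0
position: [0.5715, -0.1907, 0.0632]
ee_rot: [-0.001, 0.735, 0.678, -0.001]
contact_force: [-2.3, 0.6, 6.8]
width: 0.0103
gripper_force: 44.8
```

move_arm(deltas=[[[0,0.0015,0,0,1],[0,0.003,0,0,1],[0,0.0045,0,0,1],[0,0.0045,0,0,1]]])

```text
clock: 21.4
position: [0.575, -0.1909, 0.0632]
ee_rot: [-0.001, 0.735, 0.678, -0.001]
contact_force: [-2.6, 0.1, 7.8]
width: 0.0101
gripper_force: 44.8
```

Friction is still steady at 2.5 N, so the drawer hasn't reached its stop. I'll keep creeping.

move_arm(deltas=[[[0,0.0015,0,0,1],[0,0.003,0,0,1],[0,0.0045,0,0,1],[0,0.0045,0,0,1]]])

```text
clock: 21.8
position: [0.5756, -0.191, 0.0631]
ee_rot: [-0.003, 0.735, 0.678, -0.003]
contact_force: [-8.4, -0.7, 11.2]
width: 0.0101
gripper_force: 45.3
```

move_arm(deltas=[[[0,0.0015,0,0,1],[0,0.003,0,0,1],[0,0.0045,0,0,1],[0,0.0045,0,0,1]]])

```text
clock: 22.2
position: [0.5756, -0.191, 0.0631]
ee_rot: [-0.006, 0.734, 0.679, -0.006]
contact_force: [-13.9, -0.9, 17.3]
width: 0.0103
gripper_force: 45.9
```

The drawer is on its stop. I'll take the load off, open and retreat.

move_arm(deltas=[[[0,-0.006,0,0,1],[0,-0.006,0,0,0.5],[0,-0.006,0,0,0],[0,-0.006,0,0,0],[0,-0.006,0,0,0],[0,-0.006,-0.03,0,0],[0,-0.006,-0.08,0,0],[0,-0.006,-0.14,0,0],[0,-0.006,-0.2,0,0],[0,-0.05,-0.25,0,0],[0,-0.1,-0.25,0,0],[0,-0.15,-0.25,0,0]]])

```text
clock: 23.4
position: [0.4636, -0.1819, 0.2636]
ee_rot: [0.002, 0.735, 0.678, 0.0]
contact_force: [-0.8, 1.4, -1.3]
width: 0.0425
gripper_force: 0.0
```

move_arm(deltas=[[[0,-0.05,0,0,0],[0,-0.1,0,0,0],[0,-0.1,0,0,0],[0,-0.1,0,0,0]]])

```text
clock: 23.8
position: [0.3841, -0.1753, 0.2625]
ee_rot: [0.001, 0.735, 0.678, 0.0]
contact_force: [-0.4, -0.4, 0.1]
width: 0.0428
gripper_force: 0.0
```

Run:
```python
from h import *
cv2.imwrite("pics/top6.png",manip.get_image("top")[:,:,::-1]);cv2.imwrite("pics/sc6.png",manip.get_image("scene")[:,:,::-1])
crop('pics/top6.png',205,90,240,200,2,'pics/c1.png');crop('pics/sc6.png',190,120,240,200,2,'pics/c2.png')
cv2.imwrite('pics/c62.png',cv2.resize(np.hstack([cv2.imread('pics/c1.png'),cv2.imread('pics/c2.png')]),(800,333)))
s=manip.get_state();print(s["position"],s["clock"],s["contact_force"])
```

```text
[ 0.3854 -0.1757  0.2623] 23.9 [0.9773 0.0056 0.934 ]
```

View pics/c62.png

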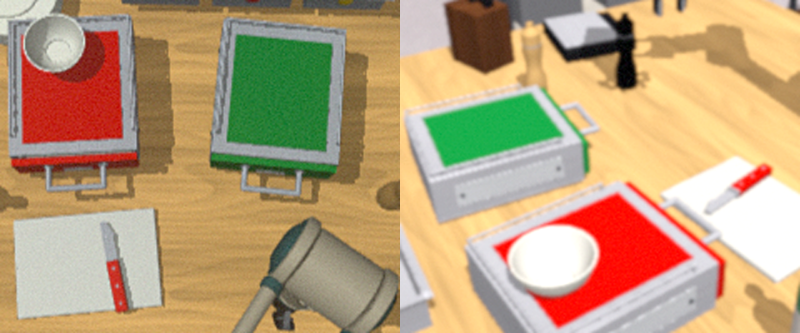

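The green drawer is shut (275,165), the pepper mill stands upright at (625,50), the red knife hasn't moved, and the arm is clear. Handing in.

```bash
python3 -c "
from rig import manip
print(manip.sign_off())"
```

```text
the job is handed in; nothing more can be done
None
```

The job is handed in: the green knife lies flat in the shut green drawer, the pepper mill stands upright clear of its path, and by the last pictures nothing else moved; the sign-off gave no verdict.

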